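# Prime the drilling machine's lubrication line with the hand pump

## Robot

A 7-joint arm with a two-finger parallel gripper is mounted at the origin on the work surface. World frame = base frame: x ahead of the robot, y to its left, z up, the work surface at z = 0. Lengths are in m, angles in rad, forces in N, time in s.
With the tool pointing down it reaches from about 0.425 to 0.875 m from the base axis. Payload 9.9 kg.
Tool frame: the origin (TCP) lies on the front face of the gripper's body, between the roots of the fingers; the fingertips stand 73 mm ahead of it and the grasp point (between the pads) lies 54 mm ahead of it; z points along the fingers, y is the line along which they close (so a half turn about z gives the same grasp; the last joint's range is limited). The gripper opens to 85 mm and grips with 20 to 120 N. Pads are 22 mm wide; open, the fingers measure 114 mm over their backs; the gripper's body (76 mm by 85 mm) begins 54 mm behind the grasp point. The pads swing forward as they close: fully open they stand 13 mm farther back than shut.
Start: joints at [1.127, 0.576, 0.025, 1.437, -0.015, 1.129, -0.057], TCP at [0.238, -0.632, 0.304] pointing down, gripper open.
Joint ranges: [-2.76, 2.76], [-0.34, 2.15], [-1.52, 1.57], [0.19, 2.46], [-1.09, 4.23], [0.17, 1.99], [-2.82, 2.82]. Speed limits (rad/s): [2.22, 2.22, 3.01, 3.01, 3.14, 3.14, 3.14].

## Interface

Orientations are given as a rotation vector (axis times angle).
In Python, from station import r, viewer gives the robot as it stands. The module is installed in compiled form; this text tells all that it offers.
- The arm moves only by the shell command python3 -m handwheel 'ROWS' [FORCE]. ROWS is JSON, a list of rows, each an object with "hand": the opening, from -1 (shut) to 1 (fully open); "translation": the shift along the tool's x, y, z in m, a list of three; "roll": the turn about the tool's z in rad. A call has 1 to 20 rows; each row is the pose to reach, as a shift and turn from the pose commanded when the call began, along the tool's axes at that moment; what a row does not reach only later rows make up. A row lasts 1/10 s, in which the tool goes at most 50 mm and 8.59 degrees, less where a joint would pass 70% of its speed; a pose out of reach is approached as far as the arm can. A call with a gripper value outside its range is refused whole. The fingers move at their own pace and stop on an object; FORCE is the grip in N (left out, the last holds). Time passes only in rows, so rows that repeat a pose let the fingers close. It gives the time, the measured TCP pose, the force, the opening and the grip force at its end, in the units of the state.
- r.get_state(): the state, without advancing time (a new reading comes with each control period).
- viewer.capture(name): name is "scene" or "top"; returns the picture (480x640x3 uint8, red, green, blue); there is no depth.
- viewer.camera_info(name): a dict with "intrinsics" (3x3 intrinsics, pixels), "origin" and "attitude" of the camera in the world. Camera axes: x right, y up, looking along -z (the intrinsics and any distortion apply to the point x, -y, -z); pixel columns grow to the right and rows downward; lengths in m; the calibration is good to about 2 mm. A picture is of the moment at which its call begins. camera_info takes no time and is no camera call.
- r.hand_in(): hands the job in; it is judged then, once.
The state is a dict: "t": time; "joint_pos": joint angles; "dq": joint speeds; "tau": joint torques, N m; "position": TCP position; "tool_rot": TCP orientation; "ft_force": force on the tool from outside, world axes, zero at the start; "moment": the same for the moment, N m; "grip_width": opening from 0.0 (shut) to 1.0 (fully open); "grip_force": force on a finger pad.
Only numpy, scipy, OpenCV 4.12 (cv2) and the standard library are available. Lean on these libraries where they do the work, as an engineer would, in place of code of your own. Each camera call takes 0.05 s, during which the arm holds its last target. There are 200 camera calls.

## Task

Prime the drilling machine's lubrication line: with your fingertips push the knob of the hand lubricator right down to its stop and let it spring all the way back up, stroke after stroke, until the indicator pin on the metering block beside it stands fully out, then leave the pump with its knob up. Only push the knob from above, do not take it between the fingers; do not touch the pin, and do not move or pick up the things standing around.

Things in the scene. Friction and masses are not known exactly. Their poses are not given: they have to be found in the camera images.
- lubricator: Hand lubricator fixed to the bench. Origin: on the bench under the plunger axis; z up, y towards the metering block. Plate 150 x 325 mm (y -100 to 225). Off-white oil reservoir 108 x 156 mm, aluminium head, top z 112; pump boss with brass gland nut, top z 152, under the knob. Black fluted filler cap (38 wide, top z 129, at x 12, y -56): not the knob. Copper tube up to z 151 at x -30, y 48 to 92.
- pump_knob: Black mushroom knob of the pump plunger, 56 mm across, 24 mm tall, on an upright steel rod 12 mm thick. Origin: centre of its underside, on the plunger axis, 180 mm above the bench when up. Within 100 mm of its axis nothing else rises above 152 mm; a loose bottle 215 mm tall stands 120 mm or more away.
- knob_top (a point): Centre of the knob's upper face (flat, 30 mm across, then rounded off to the rim), 204 mm above the bench when the knob is up and 178 mm when it is right down. Moves with the knob.
- pump_stroke (a joint): How far the knob is pushed down, m: 0 = up, 0.026 = down on its stop. A spring brings it back: about 6 N to start, 11 to 14 N just before the stop; it comes up by itself in under a second. It only moves straight up and down.
- indicator_pin: Plain steel pin, 10 mm thick, upright in a brass bushing (27 mm across, rim at z 132 mm) on the steel metering block, at y = +165 mm in the lubricator's frame. Origin: on its axis, 2 mm below its tip; 132 mm above the bench when fully in, 162 mm when fully out. A black rubber band at its foot comes into sight only when it is fully out.
- pin_tip (a point): Tip of the indicator pin: 134 mm above the bench when fully in, 164 mm when fully out.
- pin_lift (a joint): How far the pin is out, m: 0 = in, 0.030 = fully out; starts 0 to 12 mm out. It rises as the knob goes down and stays as it comes up. Each full stroke (stop to fully up) lifts it to the next 6 mm step, so 3 to 5 strokes in all (the first gives 2 to 10 mm). Strokes under three quarters, or begun before the knob is up, may gain nothing. Further strokes do no harm.
- bottle: Bystander: blue plastic drink bottle, 66 mm across, 215 mm tall. Origin: centre of its underside.
- oil_can: Bystander: red oil can, 74 mm across, 94 mm tall, a thin spout rising along its +x to z = 161 mm at 69 mm from its axis and a wire handle at its -x. Origin: centre of its underside.
- bit_case: Bystander: flat grey steel drill-bit case, 72 x 118 x 34 mm. Origin: centre of its underside.
- chuck_key: Bystander: steel T-shaped drill-chuck key lying flat, 90 mm long along its x, cross bar 84 mm along its y, 19 mm high. Origin: on the bench under the middle of its shaft.

How it is judged:
By the outcome, as a careful person would: the job done as asked, in the order asked, and still so for the second after the job is handed in, with the robot touching nothing.
It also fails if it takes over 48 s, if anything falls off the work surface, if the arm or the gripper's body presses on something with over 40 N, if the wrist force passes 120 N, or if a joint passes its speed limit or range.

## Working session

There is one attempt and no reset: what is moved stays moved. The work goes in short steps, Python scripts to look and compute and a shell command to move; the robot and the scene stay as the last step left them, time stands still between calls to the robot, and variables do not carry over. Pictures are saved under pics/ and viewed, at most 10 in all, crops included, and the job is handed in when it is done.

```bash
mkdir -p pics
python3 - <<'E'
from station import r,viewer
import cv2
for n in("scene","top"):
    cv2.imwrite(f"pics/{n}0.png",viewer.capture(n)[:,:,::-1]); print(viewer.camera_info(n))
s=r.get_state();print(s)
E
```

```text
{'intrinsics': array([[543.72311848,   0.        , 317.17719677],
       [  0.        , 543.72311848, 236.98864331],
       [  0.        ,   0.        ,   1.        ]]), 'origin': array([ 1.06531673, -0.54382568,  0.85580552]), 'attitude': array([0.78808149, 0.2640724 , 0.65937436])}
{'intrinsics': array([[473.2212176 ,   0.        , 310.81656606],
       [  0.        , 473.2212176 , 228.16431955],
       [  0.        ,   0.        ,   1.        ]]), 'origin': array([0.43059469, 0.01152393, 0.97471847]), 'attitude': array([ 0.16839121, -0.15048125, -1.46569157])}
{'t': 0.1, 'joint_pos': array([ 1.12720114,  0.57645066,  0.02482838,  1.43779147, -0.01500785,
        1.12899721, -0.05651965]), 'dq': array([ 1.14304014e-03, -3.29316531e-03,  1.35770515e-03, -1.27603671e-03,
        7.56473634e-04,  3.64539598e-05, -9.65859896e-04]), 'tau': array([ 5.54697719e-03, -7.67297959e+01,  2.25804202e+00, -2.86607802e+01,
        1.60126394e-02,  8.61529552e-03, -8.06429057e-06]), 'position': array([ 0.23758081, -0.63150537,  0.30313809]), 'tool_rot': array([-3.08948177e+00, -5.61905934e-01,  4.98740562e-04]), 'ft_force': array([ 0.40973678, -0.1239776 , -0.37704017]), 'moment': array([0.03305639, 0.00803402, 0.00883214]), 'grip_force': 0.0, 'grip_width': 0.9986661352244345}
```

View pics/scene0.png

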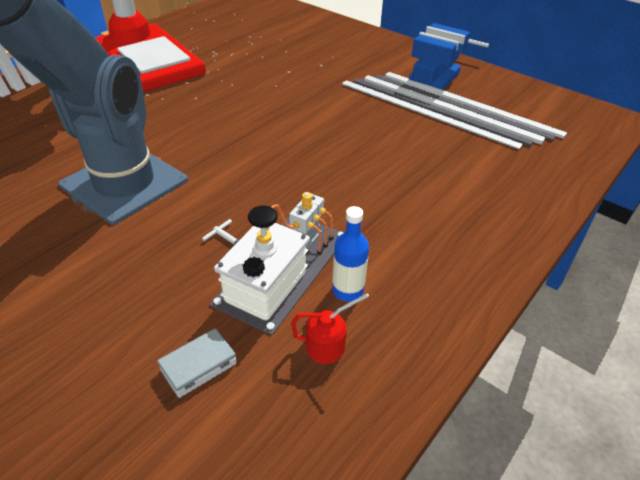

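View pics/top0.png

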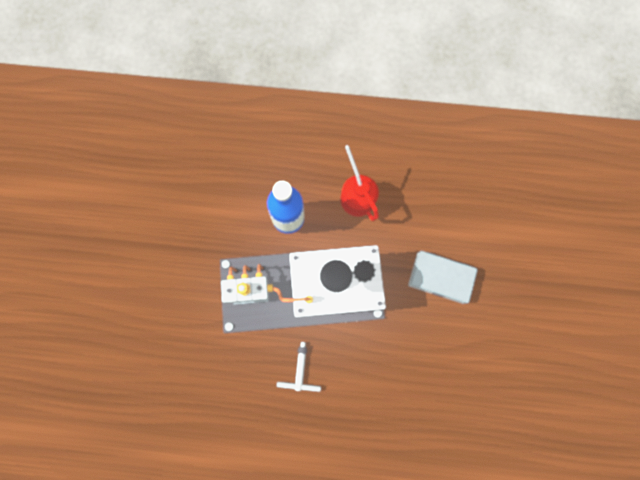

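The knob is at about (336,276) in the top view and (263,216) in the scene view. The metering block with the pin's bushing is at top (244,289) and scene (308,200). The bottle is at top (283,190), which is its cap. The filler cap beside the knob is at top (364,271).

```bash
cat > h.py <<'E'
import numpy as np, cv2
from scipy.spatial.transform import Rotation as R
from station import r,viewer
def ray(n,p):
    c=viewer.camera_info(n);K=c['intrinsics']
    d=np.linalg.inv(K)@[p[0],p[1],1];d=R.from_rotvec(c['attitude']).apply([d[0],-d[1],-d[2]])
    return np.array(c['origin']),d
def onz(n,p,z):
    o,d=ray(n,p);return o+d*(z-o[2])/d[2]
def pix(n,X):
    c=viewer.camera_info(n);v=R.from_rotvec(c['attitude']).inv().apply(np.array(X)-c['origin'])
    q=c['intrinsics']@[v[0],-v[1],-v[2]];return q[:2]/q[2]
def tri(pa,pb):
    A=0;b=0
    for n,p in(("scene",pa),("top",pb)):
        o,d=ray(n,p);d/=np.linalg.norm(d);M=np.eye(3)-np.outer(d,d);A=A+M;b=b+M@o
    return np.linalg.solve(A,b)
E
python3 - <<'E'
from h import *
print(tri((263,216),(336,276)),onz("top",(336,276),.194),onz("scene",(263,216),.194))
print("pin",onz("top",(243,288),.136),onz("scene",(308,197),.136))
print("bottle",onz("top",(283,190),.215),onz("scene",(354,213),.215))
for n,c,k in(("scene",(270,225),(90,70)),("top",(300,270),(100,75))):
    i=cv2.imread(f"pics/{n}0.png")[c[1]-k[1]:c[1]+k[1],c[0]-k[0]:c[0]+k[0]]
    globals()[n]=cv2.resize(i,(500,375 if n=="top" else 389),interpolation=3)
cv2.imwrite("pics/crop.png",np.hstack([cv2.resize(scene,(400,311)),cv2.resize(top,(400,311))]))
# blob of dark knob
for n,c in(("scene",(263,216)),("top",(336,276))):
    m=(cv2.imread(f"pics/{n}0.png").max(2)<45).astype('uint8');k,l,s,ce=cv2.connectedComponentsWithStats(m);j=l[c[1],c[0]];print(n,s[j],ce[j])
s=r.get_state();M=R.from_rotvec(s['tool_rot']).as_matrix();print(M.round(3),s['position'])
E
```

```text
[ 0.5173034  -0.0195424   0.19673181] [ 0.51674084 -0.02061535  0.194     ] [ 0.51584754 -0.01635849  0.194     ]
pin [0.4857441  0.13838368 0.136     ] [0.49693848 0.13501913 0.136     ]
bottle [0.64863328 0.08095158 0.215     ] [0.6516424  0.08009843 0.215     ]
scene [248 206  29  21 395] [260.68101266 216.31898734]
top [     0      0    640    480 307200] [319.5 239.5]
[[ 0.936  0.352 -0.001]
 [ 0.352 -0.936  0.001]
 [-0.    -0.001 -1.   ]] [ 0.23758081 -0.63150537  0.30313809]
```

View pics/crop.png

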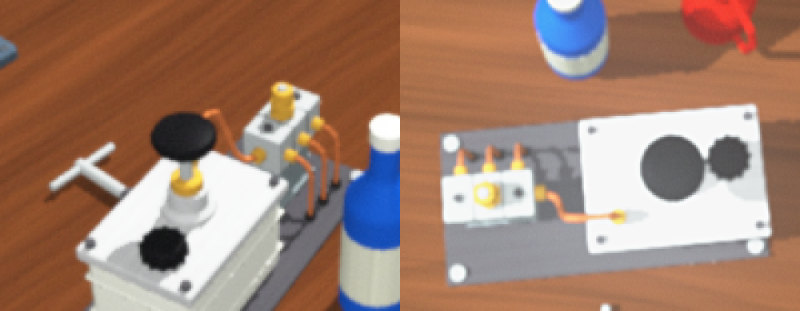

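The knob's axis is at about (0.517, -0.018), scene crop (184,137) and top crop (671,168). The pin is nearly flush in its bushing, and the path at this height is clear. I'll shut the fingers and move over the knob.

```bash
python3 -m handwheel '[{"hand":-1,"translation":[0.01,-0.01,-0.02],"roll":0},{"hand":-1,"translation":[0.04,-0.04,-0.02],"roll":0},{"hand":-1,"translation":[0.07,-0.07,-0.02],"roll":0},{"hand":-1,"translation":[0.1,-0.1,-0.02],"roll":0},{"hand":-1,"translation":[0.13,-0.13,-0.02],"roll":0},{"hand":-1,"translation":[0.16,-0.16,-0.02],"roll":0},{"hand":-1,"translation":[0.19,-0.19,-0.02],"roll":0},{"hand":-1,"translation":[0.22,-0.22,-0.02],"roll":0},{"hand":-1,"translation":[0.25,-0.25,-0.02],"roll":0},{"hand":-1,"translation":[0.28,-0.28,-0.02],"roll":0},{"hand":-1,"translation":[0.31,-0.31,-0.02],"roll":0},{"hand":-1,"translation":[0.34,-0.34,-0.02],"roll":0},{"hand":-1,"translation":[0.37,-0.37,-0.02],"roll":0},{"hand":-1,"translation":[0.4,-0.4,-0.02],"roll":0},{"hand":-1,"translation":[0.43,-0.43,-0.02],"roll":0},{"hand":-1,"translation":[0.455,-0.455,-0.02],"roll":0},{"hand":-1,"translation":[0.47,-0.47,-0.02],"roll":0},{"hand":-1,"translation":[0.477,-0.476,-0.02],"roll":0},{"hand":-1,"translation":[0.477,-0.476,-0.02],"roll":0},{"hand":-1,"translation":[0.477,-0.476,-0.02],"roll":0}]'
python3 - <<'E'
from h import *
s=r.get_state();M=R.from_rotvec(s['tool_rot']).as_matrix();print(s['t'],M.round(3),s['position'],s['ft_force'],s['grip_width'])
a=viewer.capture("scene")[120:320,160:400,::-1];cv2.imwrite("pics/a.png",cv2.resize(a,None,fx=3,fy=3,interpolation=3))
E
```

```text
t: 2.1
position: [0.5161, -0.0197, 0.3237]
tool_rot: [3.091, 0.56, -0.001]
ft_force: [-0.2, -0.3, -0.2]
grip_width: 0.001
grip_force: 0.0
2.1 [[ 0.936  0.351 -0.001]
 [ 0.351 -0.936 -0.001]
 [-0.001  0.    -1.   ]] [ 0.51607251 -0.01969205  0.32370008] [-0.19967116 -0.31802242 -0.19077973] 0.0009632627834232898
```

View pics/a.png

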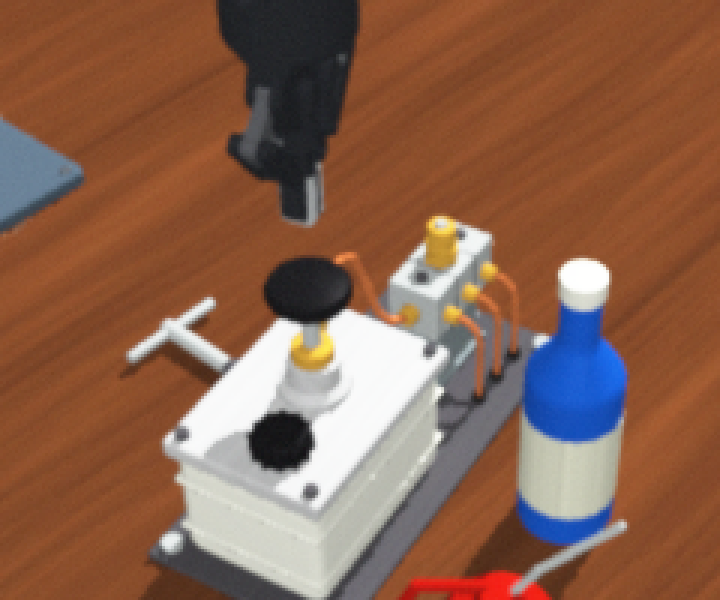

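The shut fingertips are straight above the knob, tips near (300,215), with about 45 mm of clearance. I'll make the first stroke gently and watch the force.

```bash
python3 -m handwheel '[{"hand":-1,"translation":[0,0,0.015],"roll":0},{"hand":-1,"translation":[0,0,0.03],"roll":0},{"hand":-1,"translation":[0,0,0.04],"roll":0},{"hand":-1,"translation":[0,0,0.045],"roll":0},{"hand":-1,"translation":[0,0,0.05],"roll":0},{"hand":-1,"translation":[0,0,0.055],"roll":0},{"hand":-1,"translation":[0,0,0.06],"roll":0},{"hand":-1,"translation":[0,0,0.065],"roll":0},{"hand":-1,"translation":[0,0,0.069],"roll":0},{"hand":-1,"translation":[0,0,0.069],"roll":0},{"hand":-1,"translation":[0,0,0.069],"roll":0}]'
python3 -m handwheel '[{"hand":-1,"translation":[0,0,0.002],"roll":0},{"hand":-1,"translation":[0,0,0.004],"roll":0},{"hand":-1,"translation":[0,0,0.005],"roll":0},{"hand":-1,"translation":[0,0,0.005],"roll":0},{"hand":-1,"translation":[0,0,0.005],"roll":0}]'
```

```text
t: 3.25
position: [0.5162, -0.0191, 0.2557]
tool_rot: [3.09, 0.561, -0.0]
ft_force: [-4.7, -1.4, 10.1]
grip_width: 0.0
grip_force: 4.9
t: 3.75
position: [0.5162, -0.0191, 0.251]
tool_rot: [3.09, 0.56, 0.0]
ft_force: [-4.6, -1.8, 10.7]
grip_width: -0.003
grip_force: 5.5
```

```bash
python3 -m handwheel '[{"hand":-1,"translation":[0,0,0.002],"roll":0},{"hand":-1,"translation":[0,0,0.002],"roll":0}]';python3 -m handwheel '[{"hand":-1,"translation":[0,0,0.002],"roll":0},{"hand":-1,"translation":[0,0,0.002],"roll":0}]'
python3 - <<'E'
from h import *
a=viewer.capture("scene")[120:320,160:400,::-1];cv2.imwrite("pics/b.png",cv2.resize(a,None,fx=3,fy=3,interpolation=3))
E
```

```text
t: 3.95
position: [0.5162, -0.0191, 0.2505]
tool_rot: [3.09, 0.56, 0.002]
ft_force: [-11.2, -2.0, 30.6]
grip_width: 0.003
grip_force: 15.5
t: 4.15
position: [0.5162, -0.0191, 0.2503]
tool_rot: [3.089, 0.56, 0.004]
ft_force: [-18.4, -1.7, 53.1]
grip_width: 0.0
grip_force: 26.5
```

View pics/b.png

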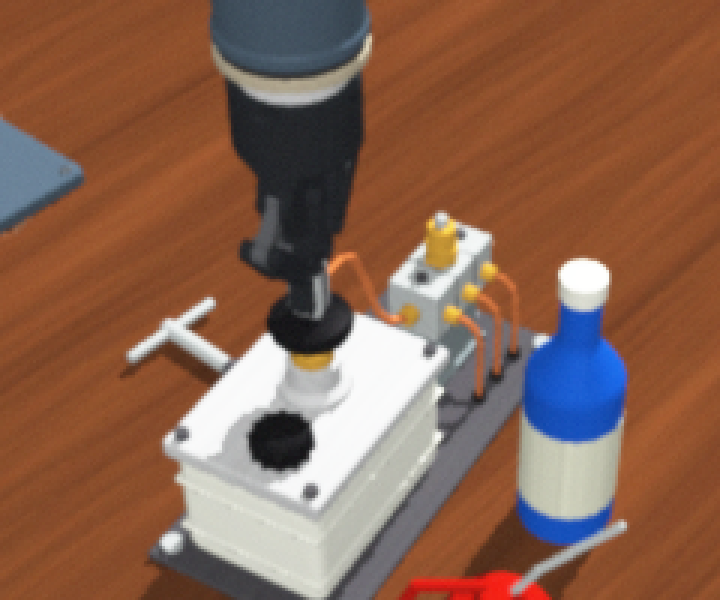

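The knob bottomed at TCP z ≈ 0.2505, with the force rising steeply. The pin has risen slightly, tip at (441,216). I'll continue with full strokes, lifting clear of the knob for about 1 s before each one.

```bash
python3 -m handwheel '[{"hand":-1,"translation":[0,0,-0.02],"roll":0},{"hand":-1,"translation":[0,0,-0.04],"roll":0},{"hand":-1,"translation":[0,0,-0.045],"roll":0},{"hand":-1,"translation":[0,0,-0.045],"roll":0},{"hand":-1,"translation":[0,0,-0.045],"roll":0},{"hand":-1,"translation":[0,0,-0.045],"roll":0},{"hand":-1,"translation":[0,0,-0.045],"roll":0},{"hand":-1,"translation":[0,0,-0.045],"roll":0},{"hand":-1,"translation":[0,0,-0.045],"roll":0},{"hand":-1,"translation":[0,0,-0.045],"roll":0},{"hand":-1,"translation":[0,0,-0.045],"roll":0},{"hand":-1,"translation":[0,0,-0.035],"roll":0},{"hand":-1,"translation":[0,0,-0.028],"roll":0},{"hand":-1,"translation":[0,0,-0.022],"roll":0},{"hand":-1,"translation":[0,0,-0.016],"roll":0},{"hand":-1,"translation":[0,0,-0.01],"roll":0},{"hand":-1,"translation":[0,0,-0.005],"roll":0},{"hand":-1,"translation":[0,0,-0.002],"roll":0},{"hand":-1,"translation":[0,0,-0.001],"roll":0},{"hand":-1,"translation":[0,0,-0.001],"roll":0}]'
python3 -m handwheel '[{"hand":-1,"translation":[0,0,-0.02],"roll":0},{"hand":-1,"translation":[0,0,-0.04],"roll":0},{"hand":-1,"translation":[0,0,-0.044],"roll":0},{"hand":-1,"translation":[0,0,-0.044],"roll":0},{"hand":-1,"translation":[0,0,-0.044],"roll":0},{"hand":-1,"translation":[0,0,-0.044],"roll":0},{"hand":-1,"translation":[0,0,-0.044],"roll":0},{"hand":-1,"translation":[0,0,-0.044],"roll":0},{"hand":-1,"translation":[0,0,-0.044],"roll":0},{"hand":-1,"translation":[0,0,-0.044],"roll":0},{"hand":-1,"translation":[0,0,-0.044],"roll":0},{"hand":-1,"translation":[0,0,-0.035],"roll":0},{"hand":-1,"translation":[0,0,-0.027],"roll":0},{"hand":-1,"translation":[0,0,-0.021],"roll":0},{"hand":-1,"translation":[0,0,-0.015],"roll":0},{"hand":-1,"translation":[0,0,-0.009],"roll":0},{"hand":-1,"translation":[0,0,-0.004],"roll":0},{"hand":-1,"translation":[0,0,-0.001],"roll":0},{"hand":-1,"translation":[0,0,0],"roll":0},{"hand":-1,"translation":[0,0,0],"roll":0}]'
python3 - <<'E'
from h import *
a=viewer.capture("scene")[120:320,160:400,::-1];cv2.imwrite("pics/c.png",cv2.resize(a,None,fx=3,fy=3,interpolation=3))
E
```

```text
t: 6.2
position: [0.5167, -0.0183, 0.2503]
tool_rot: [3.09, 0.561, 0.005]
ft_force: [-14.2, 0.1, 50.2]
grip_width: -0.002
grip_force: 25.1
t: 8.2
position: [0.5167, -0.0183, 0.2504]
tool_rot: [3.09, 0.561, 0.005]
ft_force: [-13.9, -0.6, 50.4]
grip_width: -0.001
grip_force: 25.2
```

View pics/c.png

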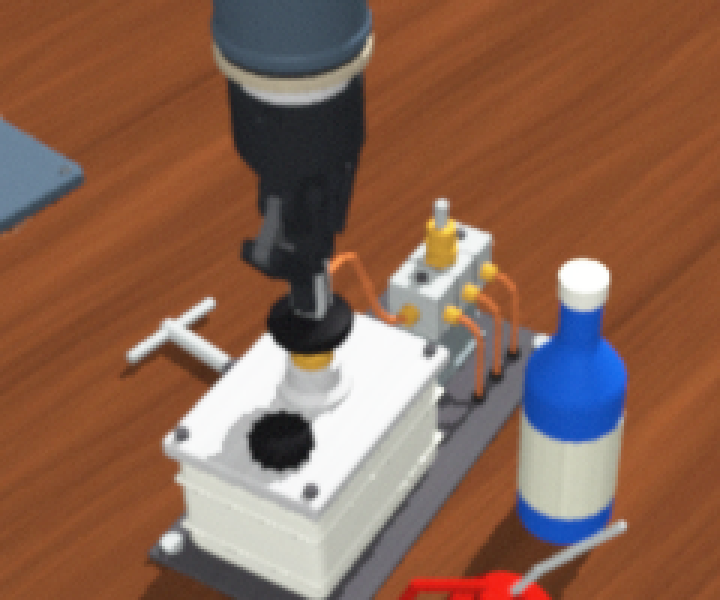

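The pin is now about two thirds out (tip at (441,203)) and no band shows yet. I'll make two more strokes with less force at the stop, then lift clear.

```bash
python3 -m handwheel '[{"hand":-1,"translation":[0,0,-0.02],"roll":0},{"hand":-1,"translation":[0,0,-0.04],"roll":0},{"hand":-1,"translation":[0,0,-0.044],"roll":0},{"hand":-1,"translation":[0,0,-0.044],"roll":0},{"hand":-1,"translation":[0,0,-0.044],"roll":0},{"hand":-1,"translation":[0,0,-0.044],"roll":0},{"hand":-1,"translation":[0,0,-0.044],"roll":0},{"hand":-1,"translation":[0,0,-0.044],"roll":0},{"hand":-1,"translation":[0,0,-0.044],"roll":0},{"hand":-1,"translation":[0,0,-0.044],"roll":0},{"hand":-1,"translation":[0,0,-0.044],"roll":0},{"hand":-1,"translation":[0,0,-0.035],"roll":0},{"hand":-1,"translation":[0,0,-0.027],"roll":0},{"hand":-1,"translation":[0,0,-0.021],"roll":0},{"hand":-1,"translation":[0,0,-0.015],"roll":0},{"hand":-1,"translation":[0,0,-0.009],"roll":0},{"hand":-1,"translation":[0,0,-0.004],"roll":0},{"hand":-1,"translation":[0,0,-0.0015],"roll":0},{"hand":-1,"translation":[0,0,-0.001],"roll":0},{"hand":-1,"translation":[0,0,-0.001],"roll":0}]'
python3 -m handwheel '[{"hand":-1,"translation":[0,0,-0.02],"roll":0},{"hand":-1,"translation":[0,0,-0.04],"roll":0},{"hand":-1,"translation":[0,0,-0.043],"roll":0},{"hand":-1,"translation":[0,0,-0.043],"roll":0},{"hand":-1,"translation":[0,0,-0.043],"roll":0},{"hand":-1,"translation":[0,0,-0.043],"roll":0},{"hand":-1,"translation":[0,0,-0.043],"roll":0},{"hand":-1,"translation":[0,0,-0.043],"roll":0},{"hand":-1,"translation":[0,0,-0.043],"roll":0},{"hand":-1,"translation":[0,0,-0.043],"roll":0},{"hand":-1,"translation":[0,0,-0.043],"roll":0},{"hand":-1,"translation":[0,0,-0.034],"roll":0},{"hand":-1,"translation":[0,0,-0.026],"roll":0},{"hand":-1,"translation":[0,0,-0.02],"roll":0},{"hand":-1,"translation":[0,0,-0.014],"roll":0},{"hand":-1,"translation":[0,0,-0.008],"roll":0},{"hand":-1,"translation":[0,0,-0.003],"roll":0},{"hand":-1,"translation":[0,0,0],"roll":0},{"hand":-1,"translation":[0,0,0],"roll":0},{"hand":-1,"translation":[0,0,0],"roll":0}]'
python3 -m handwheel '[{"hand":-1,"translation":[0,0,-0.02],"roll":0},{"hand":-1,"translation":[0,0,-0.04],"roll":0},{"hand":-1,"translation":[0,0,-0.06],"roll":0},{"hand":-1,"translation":[0,0,-0.08],"roll":0},{"hand":-1,"translation":[0,0,-0.08],"roll":0},{"hand":-1,"translation":[0,0,-0.08],"roll":0},{"hand":-1,"translation":[0,0,-0.08],"roll":0},{"hand":-1,"translation":[0,0,-0.08],"roll":0},{"hand":-1,"translation":[0,0,-0.08],"roll":0},{"hand":-1,"translation":[0,0,-0.08],"roll":0},{"hand":-1,"translation":[0,0,-0.08],"roll":0},{"hand":-1,"translation":[0,0,-0.08],"roll":0}]'
python3 - <<'E'
from h import *
a=viewer.capture("scene")[150:270,220:360,::-1];cv2.imwrite("pics/d.png",cv2.resize(a,None,fx=5,fy=5,interpolation=3))
E
```

```text
t: 10.25
position: [0.5167, -0.0183, 0.2505]
tool_rot: [3.09, 0.561, 0.004]
ft_force: [-11.6, -0.2, 39.5]
grip_width: 0.004
grip_force: 19.7
t: 12.25
position: [0.5167, -0.0183, 0.2505]
tool_rot: [3.09, 0.562, 0.004]
ft_force: [-10.8, -0.7, 38.9]
grip_width: 0.004
grip_force: 19.6
t: 13.45
position: [0.5165, -0.0183, 0.3278]
tool_rot: [-3.091, -0.562, 0.0]
ft_force: [-0.9, -0.4, -0.0]
grip_width: 0.005
grip_force: 0.0
```

View pics/d.png

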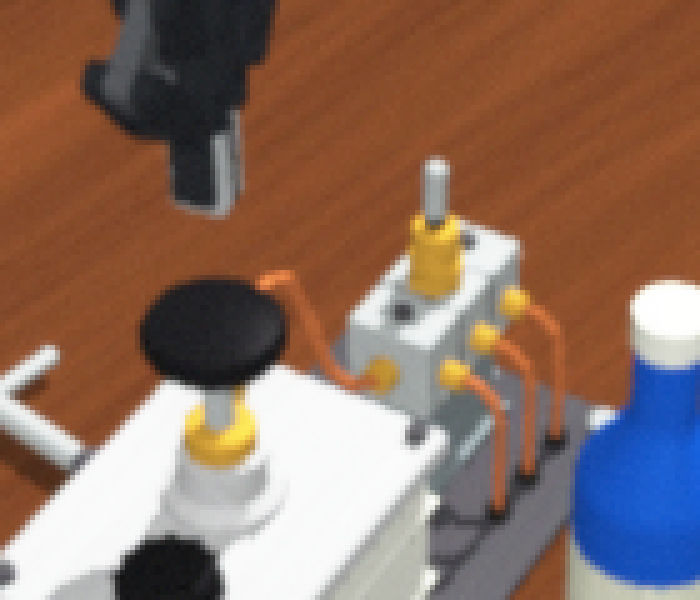

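The knob is back up, the pin tip is at (436,162), and a dark band seems to show at its foot (435,222). An extra stroke does no harm, so I'll make one and check whether the pin still rises.

```bash
python3 -m handwheel '[{"hand":-1,"translation":[0,0,0.02],"roll":0},{"hand":-1,"translation":[0,0,0.037],"roll":0},{"hand":-1,"translation":[0,0,0.046],"roll":0},{"hand":-1,"translation":[0,0,0.054],"roll":0},{"hand":-1,"translation":[0,0,0.06],"roll":0},{"hand":-1,"translation":[0,0,0.066],"roll":0},{"hand":-1,"translation":[0,0,0.072],"roll":0},{"hand":-1,"translation":[0,0,0.077],"roll":0},{"hand":-1,"translation":[0,0,0.08],"roll":0},{"hand":-1,"translation":[0,0,0.08],"roll":0},{"hand":-1,"translation":[0,0,0.08],"roll":0}]'
python3 -m handwheel '[{"hand":-1,"translation":[0,0,-0.02],"roll":0},{"hand":-1,"translation":[0,0,-0.04],"roll":0},{"hand":-1,"translation":[0,0,-0.06],"roll":0},{"hand":-1,"translation":[0,0,-0.08],"roll":0},{"hand":-1,"translation":[0,0,-0.1],"roll":0},{"hand":-1,"translation":[0,0,-0.1],"roll":0},{"hand":-1,"translation":[0,0,-0.1],"roll":0},{"hand":-1,"translation":[0,0,-0.1],"roll":0},{"hand":-1,"translation":[0,0,-0.1],"roll":0},{"hand":-1,"translation":[0,0,-0.1],"roll":0},{"hand":-1,"translation":[0,0,-0.1],"roll":0},{"hand":-1,"translation":[0,0,-0.1],"roll":0},{"hand":-1,"translation":[0,0,-0.1],"roll":0},{"hand":-1,"translation":[0,0,-0.1],"roll":0}]'
python3 - <<'E'
from h import *
a=cv2.resize(viewer.capture("scene")[150:270,220:360,::-1],None,fx=5,fy=5,interpolation=3)
b=cv2.imread("pics/d.png");cv2.imwrite("pics/e.png",np.hstack([b[100:500,120:520],a[100:500,120:520]]))
E
```

```text
t: 14.6
position: [0.5163, -0.0183, 0.2505]
tool_rot: [3.09, 0.561, 0.002]
ft_force: [-11.0, 0.0, 30.2]
grip_width: 0.003
grip_force: 15.3
t: 16.0
position: [0.5165, -0.0183, 0.3479]
tool_rot: [-3.091, -0.562, 0.0]
ft_force: [-0.4, -0.2, -0.1]
grip_width: 0.001
grip_force: 0.0
```

View pics/e.png

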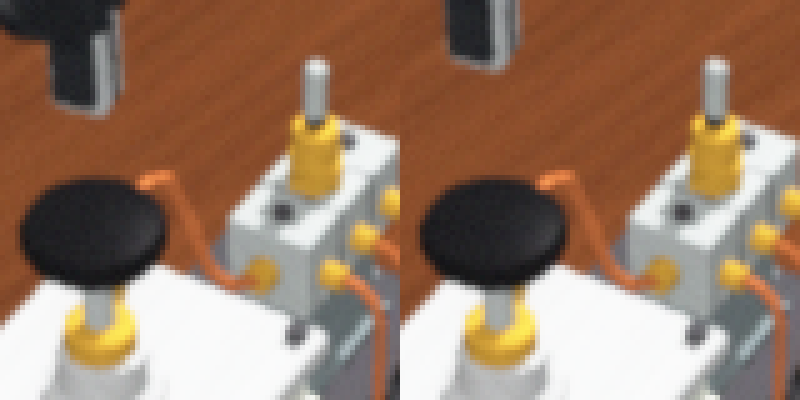

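The pin tip stayed at the same height through the extra stroke (y ≈ 62 in both halves). The dark band shows at its foot, the knob is up, and the gripper is clear.

```bash
python3 -c "
from station import r
print(r.hand_in())"
```

```text
the job is handed in; nothing more can be done
None
```

The job is handed in: the lubrication line is primed, with the indicator pin fully out after six full strokes (the last one a harmless check), the knob back up and the gripper clear of everything, at 16 s on the robot's clock.

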